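# Set the pivot play of the dragon puppet's jaw

## Robot

A 6-joint arm with a two-finger parallel gripper is mounted at the origin on the work surface. World frame = base frame: x ahead of the robot, y to its left, z up, the work surface at z = 0. Lengths are in m, angles in rad, forces in N, time in s.
With the tool pointing down it reaches from about 0.35 to 0.775 m from the base axis. Payload 7.3 kg.
Tool frame: the origin (TCP) lies midway between the tips of the shut fingers; the grasp point (between the pads) lies 19 mm behind it; z points along the fingers, x is the direction in which the jaws open and shut, and the axes are right-handed (so a half turn about z gives the same grasp; the last joint's range is limited). The gripper opens to 92 mm and grips with 3 to 60 N. Pads are 19 mm wide; open, the fingers measure 130 mm over their backs; the gripper's body (75 mm by 190 mm) begins 47 mm behind the grasp point.
Start: joints at [-1.271, 0.342, 1.524, -0, 1.275, -0.146], TCP at [0.226, -0.474, 0.227] pointing down, gripper open.
Joint ranges: [-2.53, 2.53], [-0.77, 2.02], [0.04, 2.7], [-1, 4.14], [0.28, 2.66], [-3.11, 3.11]. Speed limits (rad/s): [2.57, 2.57, 3.14, 3.14, 3.14, 3.14].

## Interface

Orientations are given as [roll, pitch, yaw] about the fixed x, y, z axes, in that order (R = Rz(yaw) Ry(pitch) Rx(roll)).
In Python, from workcell import r gives the robot as it stands. The module is installed in compiled form; this text tells all that it offers.
- The arm moves only by the tool arm_command, never from a script. Its argument "rows" is a list of rows, each a list of 4 numbers: the shift along the tool's x, y, z in m, then the turn about the tool's z in rad. A call has 1 to 10 rows; each row shifts and turns the pose as measured when the row begins, along the tool's axes as they then stand; what a row does not reach is not made up. A row lasts 1/12 s, in which the tool goes at most 41.7 mm and 7.16 degrees, less where a joint would pass 70% of its speed; a pose out of reach is approached as far as the arm can. A call is refused whole if a number of a shift passes 0.0417 or a number of a turn 0.125, either way. A call with a gripper value outside its range is refused whole. "claw" is the finger opening in m, from 0 to 0.0918, set as the call begins (left out, the last holds). The fingers move at their own pace and stop on an object; "force" is the grip in N (left out, the last holds). Time passes only in rows, so rows that do not move let the fingers close. It gives the time, the measured TCP pose, the force and the opening at its end, in the units of the state.
- r.read_state(): the state, without advancing time (a new reading comes with each control period).
- r.camera(name): name is "scene" or "top"; returns a dict with "color" (384x512x3 uint8, red, green, blue), "fx", "fy", "cx", "cy" (pixels), "camera_from_world" (4x4, takes a point from world to camera coordinates). Camera axes: x right, y down, z forward; pixel columns grow to the right and rows downward; lengths in m; the calibration is good to about 2 mm. A picture is of the moment at which its call begins. There is no depth.
- r.finish_job(): hands the job in, once; it reports no verdict.
The state is a dict: "time": time; "joint_pos": joint angles; "joint_vel": joint speeds; "joint_torque": joint torques, N m; "tool_pos": TCP position; "tcp_rot": TCP orientation; "ft_force": force on the tool from outside, world axes, zero at the start; "moment": the same for the moment, N m; "grip_width": finger opening in m.
Only numpy, scipy, OpenCV 4.12 (cv2) and the standard library are available. Lean on these libraries where they do the work, as an engineer would, in place of code of your own. Each camera call takes 0.05 s, during which the arm holds its last target. There are 200 camera calls.

## Task

Lock the dragon jaw in its jig by throwing the clamp's cam lever over to its other detent. Then screw the brass acorn finial that is already started on the jaw's stud clockwise until it bottoms out on the washer, back it off a quarter turn so that the jaw can swing, and finish while still gripping the finial, held still at that setting. Leave the lever locked and do not disturb the goblet, the hammer, the spare finial or the tilting bin.

Things in the scene. Friction and masses are not known exactly. Their poses are not given: they have to be found in the camera images.
- finial_grip (a point): Point on the vertical axis of the brass acorn finial to be screwed, 24 mm above its underside. Closed cap: round knurled skirt 34 mm across, 30 mm tall, acorn tip above, 46 mm tall in all. It is already started on the jaw's right-handed stud, over a 44 mm washer whose top is 42 mm above the counter (keep fingers above that); bottomed out on it, this point is 66 mm above the counter.
- finial (a joint): Turn of the finial on its thread in rad: 0 is bottomed out (hard stop), growing as it is unscrewed (anticlockwise from above); clockwise lowers it, 6 mm per full turn. It starts 2.0 to 4.2 rad up. It turns stiffly (0.04 N m) and stays where it is left. A quarter turn back from the stop reads 1.57.
- clamp: Dark steel bridge clamp across the jaw, 106 mm along its x, 24 mm along its y; bridge top 30 mm above this origin, which is the centre of its feet on the jig board, 18 mm above the counter. The lever pivots about a line parallel to the clamp's y, 40 mm above this origin. It stands 145 to 175 mm from the finial; its x is roughly the robot's x.
- lever_ball (a point): Centre of the solid 24 mm dark steel ball at the end of the cam lever, 64 mm from the pivot axis; the lever itself is a 10 mm round steel bar. It swings in the clamp's x-z plane.
- lever (a joint): Angle of the cam lever in rad: 0 is the free detent, leaning 43 deg from upright to the clamp's -x (towards the robot), 1.5 is the locked detent, leaning 43 deg to +x. The heavy ball makes it over-centre: it resists with about 0.5 N at the ball until upright (0.75), then drops over by itself and stays. It starts at the free detent.
- jig: Plywood jig board 130 (x) by 300 (y) by 18 mm, fixed, with the green balsa jaw, 44 to 68 mm wide, along its y, jaw top 40 mm above the counter. Origin: centre of its underside. The finial's axis is at x 0, y +85 mm; the clamp sits across the snout half, at about y -75 mm. Four small white teeth between them reach 53 mm above the counter.
- goblet_mid (a point): Bystander: pewter goblet, 110 mm tall and 72 mm across the rim, standing; point half-way up.
- spare_mid (a point): Bystander: spare acorn finial like the other, standing loose on the counter, 46 mm tall; point half-way up.
- hammer: Bystander: tack hammer 240 mm long, lying on the counter beyond the jig. Its x runs along the handle towards the head.
- bin_stand: Bystander: pivot stand, 160 by 220 mm, 120 mm tall, fixed, origin under its centre, carrying the tilting bin.
- bin (a joint): Tilt of the galvanised bin (140 by 180 mm, 90 mm deep, brass finials inside) about its pivot 105 mm above the counter, in rad; 0 is level.
- bin_rim (a point): Middle of the galvanised bin's rim on its -x side, 70 mm from the pivot and 15 mm above it.

How it is judged:
By the outcome, as a careful person would: the job done as asked, in the order asked, and still so for the second after the job is handed in, while the arm keeps its last pose, push and grip.
It also fails if it takes over 72 s, if anything falls off the work surface, if the arm or the gripper's body presses on something with over 40 N, if the wrist force passes 120 N, or if a joint passes its speed limit or range.

## Working session

There is one attempt and no reset: what is moved stays moved. The work goes in short steps, Python scripts to look and compute and a tool call to move; the robot and the scene stay as the last step left them, time stands still between calls to the robot, and variables do not carry over. Pictures are saved under pics/ and viewed, about 8 in all and at most 12, crops included, and the job is handed in when it is done.

Besides the shell and the picture viewer there is one more tool, called after ">>>" as name(argument=value, ...), one argument or row to a line, values as JSON. arm_command: Moves the arm, as the interface text tells. Its arguments: {"type":"object","properties":{"rows":{"type":"array","items":{"type":"array","items":{"type":"number"}}},"claw":{"type":"number"},"force":{"type":"number"}},"required":["rows"]}

```bash
mkdir -p pics
cat > h.py <<'E'
import numpy as np,cv2
from workcell import r
def snap(n,f,crop=None,s=1.5):
    c=r.camera(n);im=cv2.cvtColor(c["color"],cv2.COLOR_RGB2BGR)
    if crop: x0,y0,x1,y1=crop; im=im[y0:y1,x0:x1]
    cv2.imwrite('pics/'+f,cv2.resize(im,None,fx=s,fy=s,interpolation=cv2.INTER_CUBIC)); return c
def ray(c,u,v):
    T=c["camera_from_world"];R=T[:3,:3];o=-R.T@T[:3,3]
    return o,R.T@np.array([(u-c["cx"])/c["fx"],(v-c["cy"])/c["fy"],1])
def onz(c,u,v,z):
    o,d=ray(c,u,v);return o+d*(z-o[2])/d[2]
def proj(c,p):
    q=c["camera_from_world"]@np.r_[p,1];return np.array([c["fx"]*q[0]/q[2]+c["cx"],c["fy"]*q[1]/q[2]+c["cy"]])
def tri(a,b):
    A=0;B=0
    for o,d in (a,b):
        d=d/np.linalg.norm(d);P=np.eye(3)-np.outer(d,d);A=A+P;B=B+P@o
    return np.linalg.solve(A,B)
E
python3 - <<'E'
from h import *
for n in("top","scene"):
    c=snap(n,n+'1.png');print(n,c["fx"],ray(c,256,192))
s=r.read_state();print(s)
E
```

```text
top 435.11385347407986 (array([ 0.41770805, -0.02800305,  1.31938152]), array([ 0.12011873,  0.00710874, -0.99274681]))
scene 490.01187087127823 (array([1.6950466 , 0.09178719, 0.8423775 ]), array([-0.83806485, -0.09245084, -0.5377806 ]))
{'time': 0.1, 'joint_pos': array([-1.27099388e+00,  3.42599054e-01,  1.52488665e+00,  2.18842695e-05,
        1.27540139e+00, -1.46022483e-01]), 'joint_vel': array([-0.00046743, -0.00162825, -0.00281904, -0.00012769,  0.00114835,
        0.00209065]), 'joint_torque': array([ 1.53346547e-03, -4.32003808e+01, -2.44694442e+01,  7.18684564e-02,
        5.25806041e-02, -5.63970434e-05]), 'tool_pos': array([ 0.22629321, -0.47334173,  0.22615464]), 'tcp_rot': array([-3.14138360e+00,  1.27762690e-03, -1.12497765e+00]), 'ft_force': array([0.50030408, 0.62003884, 0.63327409]), 'moment': array([ 0.03326747,  0.00291263, -0.01550766]), 'grip_width': 0.09158856018376728}
```

View pics/top1.png

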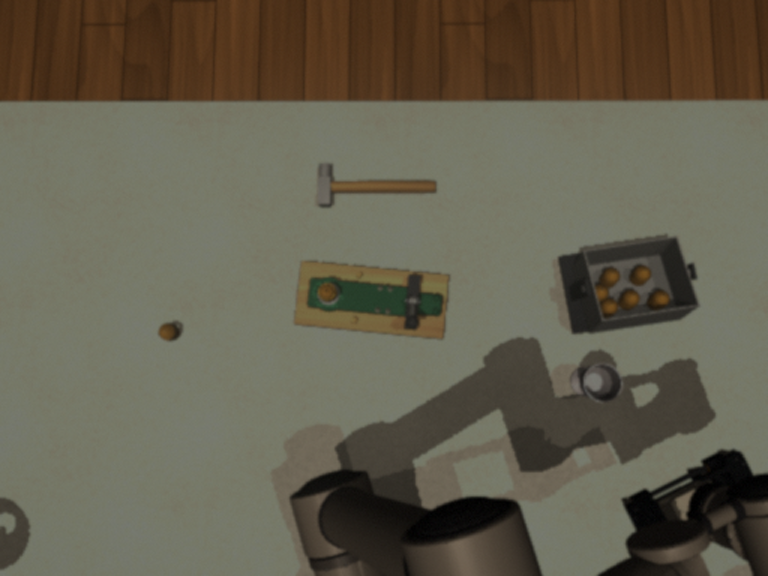

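View pics/scene1.png

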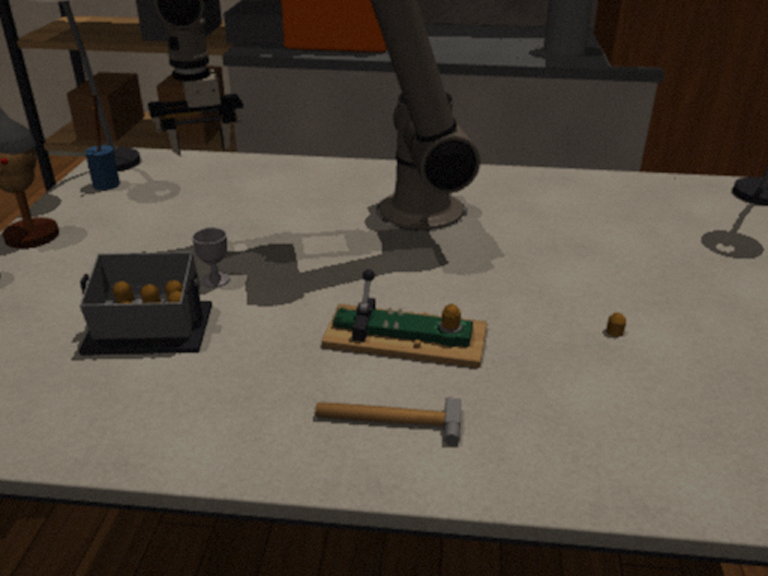

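Top view: finial at (328,292), clamp at (413,302), board corners at (302,262), (449,274), (444,338) and (295,324). Goblet at (598,382), bin on the right, hammer beyond the jig. Scene view: lever ball at (369,274), finial at (452,318). All positions are in 1.5x pixels. Next I measure.

Run:
```python
from h import *
t=snap("top","top2.png",(185,160,315,240),6);s=snap("scene","scene2.png",(210,170,330,250),6)
def blob(c,box,z=None):
    x0,y0,x1,y1=box;h=cv2.cvtColor(c["color"],cv2.COLOR_RGB2HSV)[y0:y1,x0:x1]
    m=((h[...,0]>8)&(h[...,0]<22)&(h[...,1]>150)).astype(np.uint8)
    n,l,st,ce=cv2.connectedComponentsWithStats(m)
    i=1+np.argmax(st[1:,4]);print(st[i]+[x0,y0,0,0,0],ce[i]+[x0,y0]);return ce[i]+[x0,y0]
a=blob(t,(205,180,235,212));b=blob(s,(288,195,315,228))
print("finial tri",tri(ray(t,*a),ray(s,*b)),"top@.075",onz(t,*a,.075))
P=[onz(t,u/1.5,v/1.5,.018) for u,v in((302,262),(449,274),(444,338),(295,324))];P=np.array(P);print(P,P.mean(0))
d=(P[0]+P[3]-P[1]-P[2]);yaw=np.arctan2(-d[0],d[1]);print("yaw",yaw)
R=np.array([[np.cos(yaw),-np.sin(yaw)],[np.sin(yaw),np.cos(yaw)]])
print("finial from jig",P.mean(0)[:2]+R@[0,.085],"clamp",P.mean(0)[:2]+R@[0,-.075])
cl=np.r_[P.mean(0)[:2]+R@[0,-.075],.018]
ball=cl+np.r_[R@[-.0436,0],.040+.0468];print("ball pred",ball,proj(t,ball)-[185,160],proj(s,ball)-[210,170])
for n,u,v,z in(("goblet",598,382,.11),("spare",168,332,.04),("hammer",380,187,.01),("binL",560,255,.12)):print(n,onz(t,u/1.5,v/1.5,z))
```

```text
[213 189  10  11  83] [217.59036145 194.31325301]
[295 203  12  16 156] [300.26282051 210.95512821]
finial tri [0.56294662 0.09215004 0.06241876] top@.075 [0.56146113 0.09157227 0.075     ]
[[ 0.62795434  0.14714031  0.018     ]
 [ 0.60365867 -0.14941156  0.018     ]
 [ 0.47517085 -0.13811692  0.018     ]
 [ 0.50258057  0.15896668  0.018     ]] [0.55234111 0.00464463 0.018     ]
yaw -0.08688032212576138
finial from jig [0.55971665 0.08932403] clamp [ 0.54583328 -0.07007249]
ball pred [ 0.50239772 -0.06628927  0.1048    ] [87.7834595  54.14909075] [36.87644152 13.29934756]
goblet [ 0.39133935 -0.41075869  0.11      ]
spare [0.48506454 0.40534169 0.04      ]
hammer [ 0.78579389 -0.0100229   0.01      ]
binL [ 0.62487495 -0.346293    0.12      ]
```

View pics/top2.png

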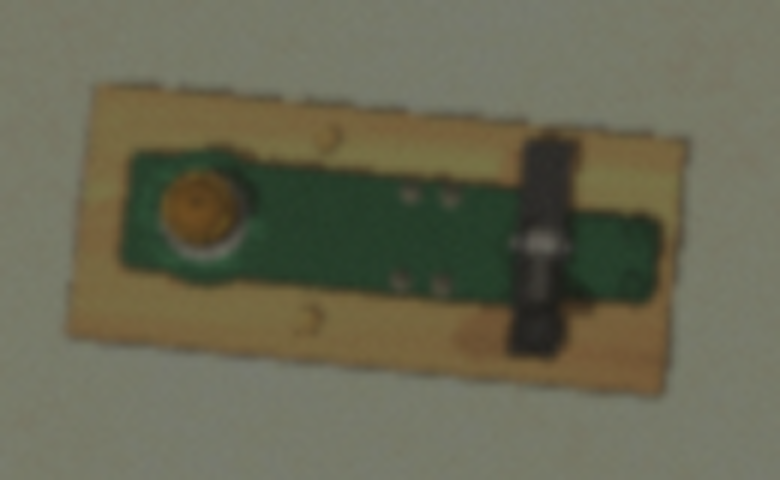

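View pics/scene2.png

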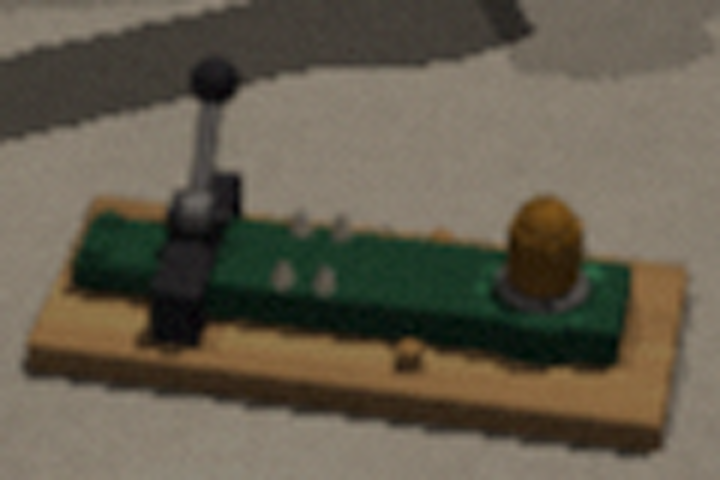

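The ball sits near (0.500, -0.068, 0.105), the clamp pivot near x 0.546, and the finial at (0.562, 0.091). First I turn in place to yaw +1.57 with the fingers shut; then tool x is world y and tool y is world x.

>>> arm_command(
  rows=[
    [0, 0, 0, -0.125],
    [0, 0, 0, -0.125],
    [0, 0, 0, -0.125],
    [0, 0, 0, -0.125],
    [0, 0, 0, -0.125],
    [0, 0, 0, -0.125],
    [0, 0, 0, -0.125],
    [0, 0, 0, -0.125],
    [0, 0, 0, -0.125],
    [0, 0, 0, -0.125],
  ],
  claw=0,
  force=20,
)

```text
time: 1.03
tool_pos: [0.2259, -0.4721, 0.224]
tcp_rot: [-3.136, 0.001, 0.13]
ft_force: [0.4, -0.8, -1.2]
grip_width: 0.0296
```

>>> arm_command(
  rows=[
    [0, 0, 0, -0.125],
    [0, 0, 0, -0.125],
    [0, 0, 0, -0.125],
    [0, 0, 0, -0.125],
    [0, 0, 0, -0.125],
    [0, 0, 0, -0.125],
    [0, 0, 0, -0.125],
    [0, 0, 0, -0.125],
    [0, 0, 0, -0.125],
    [0, 0, 0, -0.125],
  ],
)

```text
time: 1.87
tool_pos: [0.2255, -0.4707, 0.2218]
tcp_rot: [-3.137, -0.01, 1.38]
ft_force: [-0.8, 0.3, 0.2]
grip_width: 0.0004
```

>>> arm_command(
  rows=[
    [0, 0, 0, -0.12],
    [0, 0, 0, -0.07],
    [0.036, 0.018, 0, 0],
    [0.036, 0.018, 0, 0],
    [0.036, 0.018, 0, 0],
    [0.036, 0.018, 0, 0],
    [0.036, 0.018, 0, 0],
    [0.036, 0.018, 0, 0],
    [0.036, 0.018, 0, 0],
    [0.036, 0.018, 0, 0],
  ],
)

```text
time: 2.7
tool_pos: [0.3662, -0.1764, 0.2216]
tcp_rot: [-3.137, -0.011, 1.573]
ft_force: [1.6, -0.2, -0.0]
grip_width: 0.0006
```

>>> arm_command(
  rows=[
    [0.036, 0.018, 0, 0],
    [0.036, 0.018, 0, 0],
    [0.036, 0.018, 0, 0],
    [0, 0.03, 0, 0],
    [0, 0, 0.03, 0],
    [0, 0, 0.03, 0],
    [0, 0, 0.03, 0],
    [0, 0, 0.03, 0],
    [0, 0, 0, 0],
    [0, 0, 0, 0],
  ],
)

```text
time: 3.53
tool_pos: [0.4575, -0.0524, 0.1014]
tcp_rot: [3.135, -0.01, 1.587]
ft_force: [-0.0, -0.1, 0.5]
grip_width: 0.0004
```

Run:
```python
from h import *
s=snap("scene","scene3.png",(200,110,340,240),5);print(r.read_state()["tool_pos"])
t=snap("top","top3.png")
```

```text
[ 0.45726689 -0.05245423  0.10150964]
```

View pics/scene3.png

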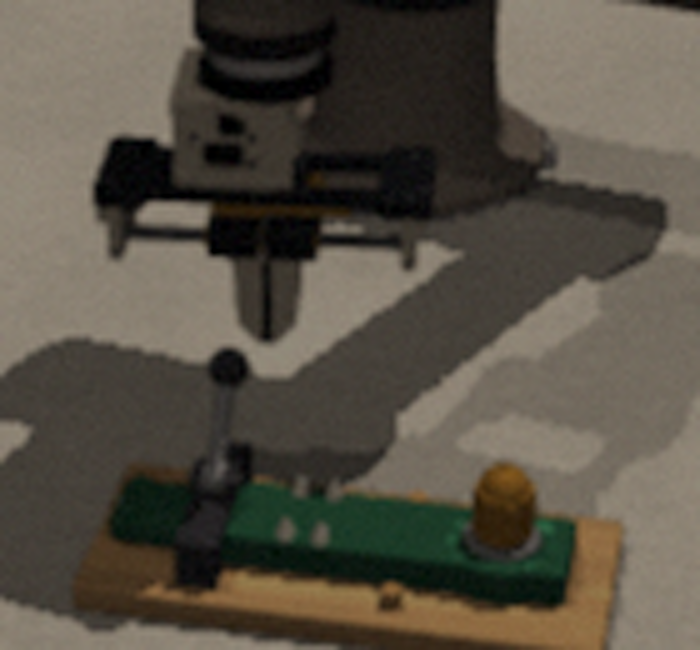

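The fingers are about 17 mm to +y of the ball (ball at (228,367), fingertips at (267,335)). I shift over and push slowly.

>>> arm_command(
  rows=[
    [-0.017, 0, 0.004, 0.01],
    [-0.002, 0.01, 0, 0],
    [0, 0.008, 0, 0],
    [0, 0.008, 0, 0],
    [0, 0.008, 0, 0],
    [0, 0.008, 0, 0],
    [0, 0.008, 0, 0],
    [0, 0.008, 0, 0],
    [0, 0.008, 0, 0],
    [0, 0.006, 0, 0],
  ],
)

```text
time: 4.47
tool_pos: [0.5376, -0.0727, 0.1114]
tcp_rot: [3.122, -0.005, 1.577]
ft_force: [0.5, 0.5, -0.4]
grip_width: 0.0006
```

>>> arm_command(
  rows=[
    [0, 0.006, 0, 0],
    [0, 0.006, 0, 0],
    [0, 0, 0, 0],
  ],
)

```text
time: 4.72
tool_pos: [0.553, -0.0725, 0.1117]
tcp_rot: [3.12, -0.004, 1.578]
ft_force: [0.4, 1.1, -0.1]
grip_width: 0.0004
```

Run:
```python
from h import *
s=snap("scene","scene4.png",(200,110,340,240),5);print(r.read_state()["tool_pos"],r.read_state()["ft_force"])
```

```text
[ 0.55233407 -0.0724138   0.11159283] [-0.20276638  0.60330895  0.25573155]
```

View pics/scene4.png

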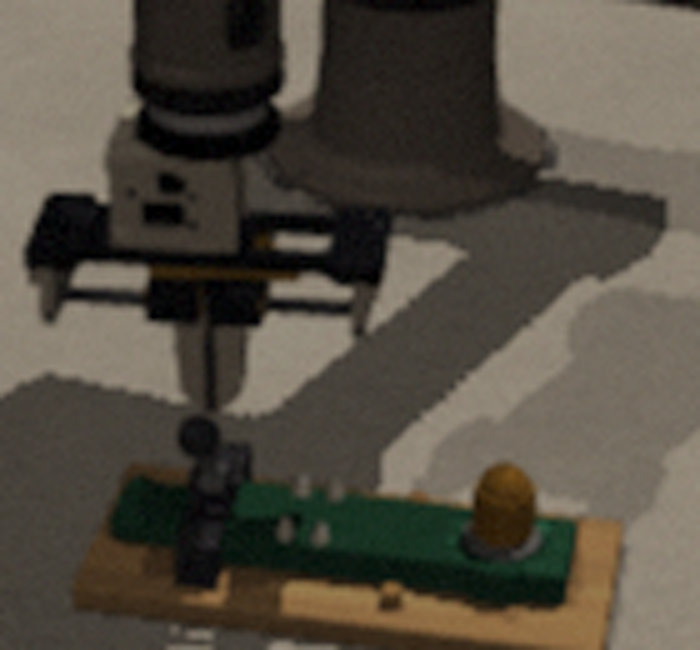

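The lever has dropped over, with the ball now at crop (199,436) towards +x. Next I lift, open to 60 mm, move over the finial and turn about -1 rad to leave wrist range for the clockwise turning.

>>> arm_command(
  rows=[
    [0, -0.005, -0.03, 0],
    [0.02, 0, -0.02, 0],
    [0.036, 0, 0, 0],
    [0.036, 0, 0, 0],
    [0.036, 0, 0, 0],
    [0.034, 0.005, 0, 0],
    [0, 0, 0, -0.12],
    [0, 0, 0, -0.12],
    [0, 0, 0, -0.12],
    [0, 0, 0, -0.12],
  ],
  claw=0.06,
)

```text
time: 5.6
tool_pos: [0.5469, 0.0969, 0.1636]
tcp_rot: [3.124, 0.002, 2.064]
ft_force: [-0.9, 0.3, -0.0]
grip_width: 0.0587
```

>>> arm_command(
  rows=[
    [0, 0, 0, -0.12],
    [0, 0, 0, -0.12],
    [0, 0, 0, -0.12],
    [0, 0, 0, -0.12],
    [0, 0, 0, 0],
  ],
)

```text
time: 6.02
tool_pos: [0.5446, 0.0973, 0.163]
tcp_rot: [3.129, 0.008, 2.568]
ft_force: [0.0, 0.4, -0.5]
grip_width: 0.0604
```

```bash
cat > g.py <<'E'
from h import *
s=r.read_state();y=s["tcp_rot"][2]
def to(p): d=np.array(p)-s["tool_pos"];return np.round([d[0]*np.cos(y)+d[1]*np.sin(y),d[0]*np.sin(y)-d[1]*np.cos(y),-d[2]],4)
E
python3 - <<'E'
from g import *
print(s["tool_pos"],s["tcp_rot"],s["joint_pos"],to([.562,.091,.052]))
c=snap("scene","scene5.png",(200,110,340,240),5)
# locked ball check
cl=np.array([.546,-.070,.018]);Y=-.08
for a in(-43,0,43):
    a=np.radians(a);p=cl+[.064*np.sin(a)*np.cos(Y),.064*np.sin(a)*np.sin(Y),.04+.064*np.cos(a)];print((proj(c,p)-[200,110])*5)
E
```

```text
[0.54458688 0.09731151 0.16304865] [3.12914057 0.00808576 2.56768984] [ 0.03503194  0.44266859  1.55414876  0.00617682  1.13102785 -2.53529949] [-0.018   0.0042  0.111 ]
[233.97761584 366.54804831]
[217.60016173 380.40203809]
[201.00173112 448.50944694]
```

View pics/scene5.png

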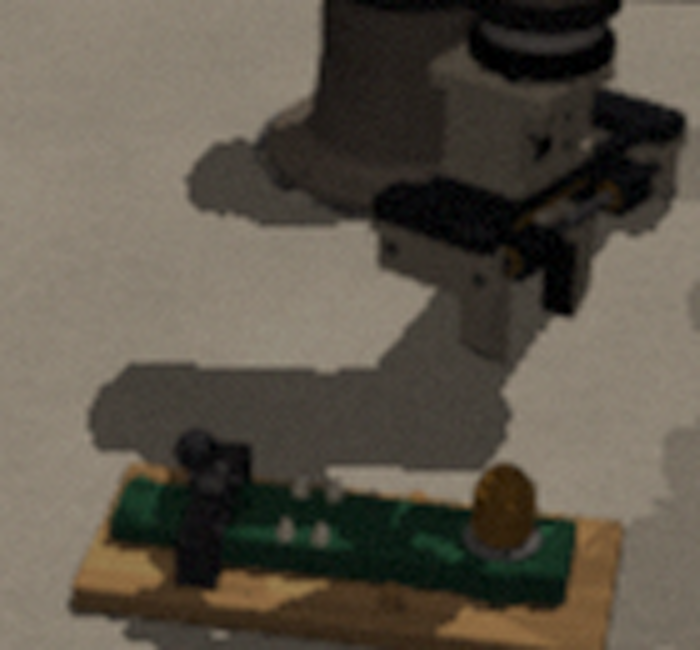

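The ball is at crop (199,449), against a predicted (201,449) for the locked detent, so the lever is locked. I centre and descend over the finial.

>>> arm_command(
  rows=[
    [-0.018, 0.004, 0, 0],
    [0, 0, 0, 0],
    [0, 0, 0.025, 0],
    [0, 0, 0.02, 0],
    [0, 0, 0, 0],
  ],
)

```text
time: 6.48
tool_pos: [0.5624, 0.091, 0.1183]
tcp_rot: [3.127, 0.009, 2.542]
ft_force: [-0.3, -0.8, -0.8]
grip_width: 0.0601
```

Run:
```python
from g import *
print(s["tool_pos"],s["tcp_rot"],to([.562,.091,.052]))
```

```text
[0.56240638 0.09095793 0.11829481] [3.12749585 0.00922067 2.54168818] [ 0.0004 -0.0002  0.0663]
```

>>> arm_command(
  rows=[
    [0, 0, 0.022, 0],
    [0, 0, 0.022, 0],
    [0, 0, 0.018, 0],
    [0, 0, 0.003, 0],
    [0, 0, 0, 0],
  ],
)

```text
time: 6.9
tool_pos: [0.5633, 0.0919, 0.0547]
tcp_rot: [3.126, 0.01, 2.529]
ft_force: [0.6, -0.0, 0.6]
grip_width: 0.0602
```

>>> arm_command(
  rows=[
    [0, 0, 0, 0],
    [0, 0, 0, 0],
    [0, 0, 0, 0],
    [0, 0, 0, 0],
    [0, 0, 0, 0],
    [0, 0, 0, 0],
  ],
  claw=0.03,
  force=10,
)

```text
time: 7.4
tool_pos: [0.5639, 0.093, 0.0598]
tcp_rot: [3.123, 0.012, 2.527]
ft_force: [2.5, -1.1, -6.0]
grip_width: 0.0338
```

Run:
```python
from g import *
print(s)
```

```text
{'time': 7.4, 'joint_pos': array([ 0.02509008,  0.594048  ,  1.61880436,  0.00963575,  0.90811738,
       -2.50747016]), 'joint_vel': array([ 0.00117293, -0.00723325,  0.00253738,  0.00280129,  0.00662079,
        0.002585  ]), 'joint_torque': array([ 9.25067179e-01, -5.30944777e+01, -1.96679950e+01,  3.89046678e-01,
        6.62365928e-01, -1.32852004e-02]), 'tool_pos': array([0.56390372, 0.09299238, 0.05981345]), 'tcp_rot': array([3.1231696 , 0.01202235, 2.52659958]), 'ft_force': array([ 2.46024357, -1.1383128 , -5.96896313]), 'moment': array([-0.16970419, -0.50741114, -0.02446364]), 'grip_width': 0.03377004533305346}
```

The hold creeps upward about 1 mm per row, so the grip is too high. I reopen, lower with compensation, and regrip.

>>> arm_command(
  rows=[
    [0, 0, 0, 0],
    [0, 0, 0, 0],
    [0, 0, 0, 0],
    [0, 0, 0, 0],
  ],
  claw=0.06,
)

```text
time: 7.73
tool_pos: [0.5651, 0.0927, 0.0612]
tcp_rot: [3.122, 0.015, 2.526]
ft_force: [1.4, -0.1, 0.1]
grip_width: 0.0555
```

>>> arm_command(
  rows=[
    [0, 0, 0.005, 0],
    [0, 0, 0.005, 0],
    [0, 0, 0.001, 0],
    [0, 0, 0.001, 0],
  ],
)

```text
time: 8.07
tool_pos: [0.566, 0.0926, 0.0485]
tcp_rot: [3.121, 0.016, 2.526]
ft_force: [0.9, -0.2, 0.1]
grip_width: 0.06
```

Run:
```python
from g import *
print(s["tool_pos"],s["tcp_rot"],to([.562,.091,.051]))
```

```text
[0.56599729 0.09263311 0.04849701] [3.12083772 0.01605377 2.52617099] [ 0.0023 -0.0036 -0.0025]
```

>>> arm_command(
  rows=[
    [0.002, -0.004, -0.002, 0],
    [0.0002, -0.0001, 0.0002, 0],
    [0.0002, -0.0001, 0.0002, 0],
    [0.0002, -0.0001, 0.0002, 0],
    [0.0002, -0.0001, 0.0002, 0],
  ],
  claw=0.03,
  force=10,
)

```text
time: 8.48
tool_pos: [0.5615, 0.0897, 0.0494]
tcp_rot: [3.121, 0.018, 2.526]
ft_force: [1.6, -2.0, -2.2]
grip_width: 0.0339
```

Run:
```python
from g import *
print(s["tool_pos"],s["tcp_rot"],s["ft_force"],s["moment"],s["grip_width"],to([.562,.091,.051]))
snap("scene","scene6.png",(240,110,360,220),6)
```

```text
[0.56147472 0.08965468 0.04943035] [3.12084167 0.01800356 2.52627612] [ 1.60800211 -2.02437688 -2.19946946] [-0.01334228 -0.32089223 -0.01036557] 0.03392182480465529 [ 0.0003  0.0014 -0.0016]
```

View pics/scene6.png

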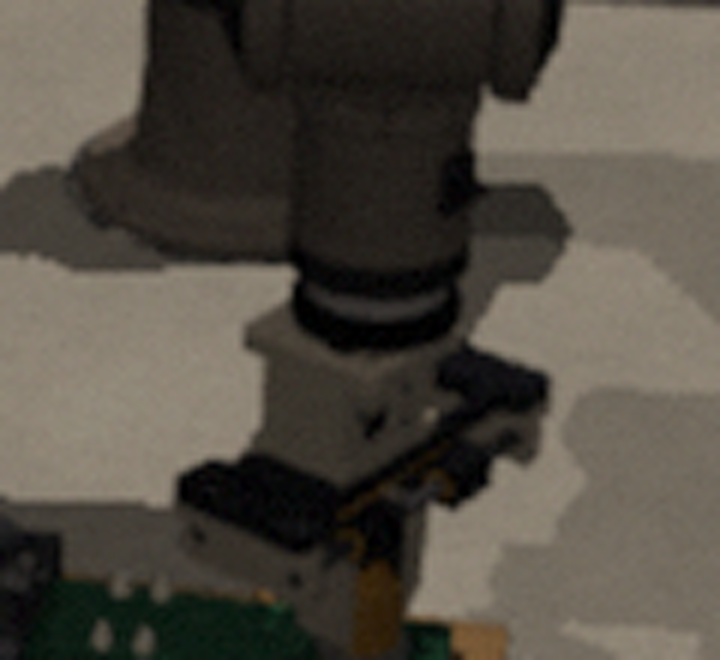

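The finial is gripped on the skirt (opening 33.9 mm). I start turning clockwise while following the thread down.

>>> arm_command(
  rows=[
    [0, 0.001, 0.0003, 0.12],
    [0, 0, 0.0003, 0.12],
    [0, 0, 0.0003, 0.12],
    [0, 0, 0.0003, 0.12],
    [0, 0, 0.0003, 0.12],
    [0, 0, 0.0003, 0.12],
  ],
  force=15,
)

```text
time: 9.03
tool_pos: [0.5603, 0.0914, 0.0486]
tcp_rot: [3.117, -0.003, 1.781]
ft_force: [-0.3, 1.2, 0.1]
grip_width: 0.0336
```

```bash
cat > p.py <<'E'
from g import *
print(s["time"],s["tool_pos"],s["tcp_rot"],s["joint_pos"][5],s["ft_force"],s["moment"],s["joint_torque"][5],s["grip_width"],to([.562,.091,.048]))
E
python3 p.py
```

```text
9.0333 [0.56028785 0.09143294 0.0485706 ] [ 3.11731077 -0.003303    1.78092237] -1.7649247243434476 [-0.34829587  1.19999251  0.12027018] [ 0.1830058  -0.07722316  0.05231667] -1.932201012969017 0.03360281904412127 [-0.0008  0.0016  0.0006]
```

>>> arm_command(
  rows=[
    [0, 0, 0.0003, 0.12],
    [0, 0, 0.0003, 0.12],
    [0, 0, 0.0003, 0.12],
    [0, 0, 0.0003, 0.12],
    [0, 0, 0.0003, 0.12],
    [0, 0, 0.0003, 0.12],
    [0, 0, 0.0003, 0.12],
    [0, 0, 0.0003, 0.12],
  ],
)

```text
time: 9.7
tool_pos: [0.561, 0.0943, 0.0477]
tcp_rot: [3.131, -0.026, 0.781]
ft_force: [0.7, 0.9, 1.2]
grip_width: 0.0334
```

```bash
python3 p.py
```

```text
9.7 [0.56103421 0.09434193 0.04766945] [ 3.13073851 -0.02586185  0.78128689] -0.7629534588682427 [0.71745509 0.85893823 1.1580325 ] [-0.09771448 -0.05856089  0.10790106] -1.9287291169166565 0.03340694750006902 [-0.0017  0.0031 -0.0003]
```

>>> arm_command(
  rows=[
    [0, 0.0015, 0.0003, 0.12],
    [0, 0.001, 0.0003, 0.12],
    [0, 0.0005, 0.0003, 0.12],
    [0, 0, 0.0003, 0.12],
  ],
)

```text
time: 10.03
tool_pos: [0.5624, 0.0953, 0.0472]
tcp_rot: [-3.135, -0.028, 0.281]
ft_force: [2.5, -0.7, -1.1]
grip_width: 0.0335
```

```bash
python3 p.py
```

```text
10.0333 [0.56238145 0.09534037 0.04718256] [-3.13496476 -0.0282241   0.28133589] -0.2666948003803514 [ 2.50756961 -0.67763804 -1.09573424] [-0.46200676 -0.17885243  0.07612588] -1.9480349868535995 0.03348292056204214 [-0.0016  0.0041 -0.0008]
```

>>> arm_command(
  rows=[
    [0, 0.0003, 0.0003, 0.12],
    [0, 0.0003, 0.0003, 0.12],
    [0, 0.0003, 0.0003, 0.12],
    [0, 0.0003, 0.0003, 0.12],
  ],
)

```text
time: 10.37
tool_pos: [0.5641, 0.0954, 0.0468]
tcp_rot: [-3.12, -0.025, -0.219]
ft_force: [1.6, 0.7, -0.8]
grip_width: 0.0337
```

```bash
python3 p.py
```

```text
10.3667 [0.56408533 0.09539833 0.0467515 ] [-3.12028437 -0.02488273 -0.21925619] 0.23213852269776936 [ 1.55153133  0.72541491 -0.75647972] [-0.03611293 -0.10831491  0.08300098] -1.9227435439825058 0.0336864720981034 [-0.0011  0.0047 -0.0012]
```

>>> arm_command(
  rows=[
    [0, 0.0015, 0.0002, 0.12],
    [0, 0.0015, 0.0002, 0.12],
    [0, 0.0015, 0.0002, 0.12],
  ],
)

```text
time: 10.62
tool_pos: [0.5652, 0.0947, 0.0466]
tcp_rot: [-3.105, -0.018, -0.594]
ft_force: [4.9, 3.9, -2.9]
grip_width: 0.0337
```

```bash
python3 p.py
```

```text
10.6167 [0.56515437 0.09472684 0.04660818] [-3.10479932 -0.01754017 -0.59448095] 0.5984969489853926 [ 4.86019385  3.92540446 -2.8635404 ] [ 0.6615522  -0.52534749  0.00771398] -1.882604956626892 0.03365107931732017 [-0.0005  0.0049 -0.0014]
```

>>> arm_command(
  rows=[
    [0, 0.001, 0.0002, 0.12],
    [0, 0.001, 0.0002, 0.12],
    [0, 0.001, 0.0002, 0.12],
  ],
)

```text
time: 10.87
tool_pos: [0.5658, 0.0939, 0.0463]
tcp_rot: [-3.095, -0.005, -0.969]
ft_force: [1.2, -0.2, 0.8]
grip_width: 0.0337
```

```bash
python3 p.py
```

```text
10.8667 [0.56583563 0.09387584 0.04628241] [-3.09503297 -0.00503563 -0.96859611] 0.9688570362426662 [ 1.15137429 -0.17284027  0.75822351] [-0.05619275 -0.19248903  0.33711956] -1.6029339283704758 0.0337014200963066 [ 0.0002  0.0048 -0.0017]
```

Moment z has jumped from about 0.08 to 0.34, so the finial is probably bottomed. One more row to confirm.

>>> arm_command(
  rows=[
    [0, 0, 0.0002, 0.06],
  ],
)

```text
time: 10.95
tool_pos: [0.5662, 0.0939, 0.0463]
tcp_rot: [-3.094, -0.003, -1.034]
ft_force: [0.0, -0.5, 0.9]
grip_width: 0.0337
```

```bash
python3 p.py; python3 -c "
from h import *
snap('scene','scene7.png',(240,140,360,230),6)"; python3 p.py
```

```text
10.95 [0.56624493 0.09392416 0.04628536] [-3.09397985e+00 -2.62719054e-03 -1.03402921e+00] 1.034623591064572 [ 0.00128419 -0.47386314  0.93116275] [-0.01597387 -0.07196857  0.37593488] 0.06488675717264414 0.033734114607075455 [ 0.0003  0.0051 -0.0017]
11.0 [0.56632606 0.09392059 0.04631154] [-3.09391154e+00 -2.61307228e-03 -1.03538904e+00] 1.0359946984239958 [ 1.96820706 -0.2615202   0.1444213 ] [-0.0061141  -0.1546474   0.24281085] 0.25017958134412766 0.03374698601245652 [ 0.0003  0.0052 -0.0017]
```

View pics/scene7.png

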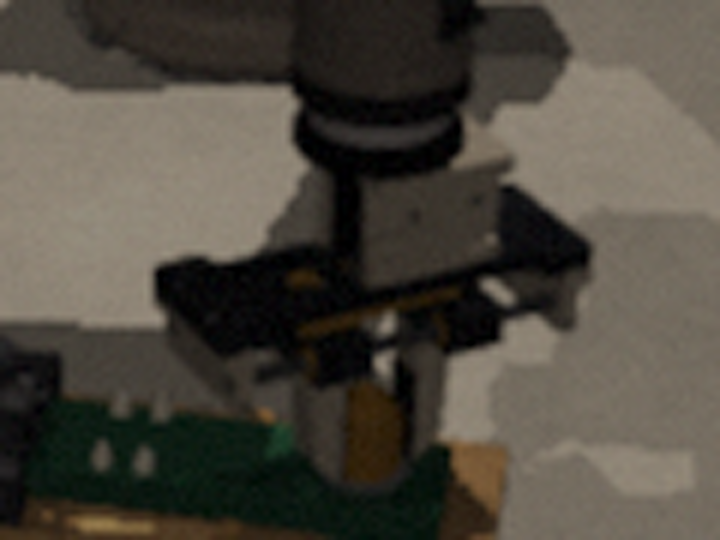

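The moment holds at about 0.24 at rest (friction alone is 0.04), so it is bottomed. I release, recentre (the tool has crept 5 mm off axis along its y), and regrip unstressed for a clean reference.

>>> arm_command(
  rows=[
    [0, 0, 0, 0],
    [0, 0, 0, 0],
    [0, 0.003, -0.001, 0],
    [0, 0.002, -0.001, 0],
    [0, 0, 0, 0],
  ],
  claw=0.05,
)

```text
time: 11.42
tool_pos: [0.561, 0.0913, 0.0482]
tcp_rot: [-3.095, -0.002, -1.028]
ft_force: [0.9, -0.4, -0.7]
grip_width: 0.0497
```

```bash
python3 p.py; python3 -c "
from h import *
for n,b in(('top',(200,175,240,215)),):
    c=r.camera(n)
import cv2;cv2.imwrite('pics/t8.png',cv2.resize(cv2.cvtColor(c['color'],4)[160:240,185:315],None,fx=6,fy=6))"
```

```text
11.4167 [0.56101524 0.09134137 0.04822187] [-3.09464882e+00 -2.04830869e-03 -1.02846590e+00] 1.0236865672648092 [ 0.85668809 -0.44446298 -0.70089229] [-0.05314303 -0.00010106  0.02634394] -0.018387396703474224 0.04967005542458532 [ 0.0008 -0.0007  0.0002]
```

Centred, and the free moment z is about 0.03. I regrip.

>>> arm_command(
  rows=[
    [0, 0, 0, 0],
    [0, 0, 0, 0],
    [0, 0, 0, 0],
    [0, 0, 0, 0],
  ],
  claw=0.03,
  force=20,
)

```text
time: 11.8
tool_pos: [0.5613, 0.091, 0.0484]
tcp_rot: [-3.094, -0.003, -1.028]
ft_force: [1.0, -2.4, 1.0]
grip_width: 0.0336
```

```bash
python3 p.py
```

```text
11.8 [0.56125718 0.091044   0.04838269] [-3.09436564e+00 -2.64329882e-03 -1.02790348e+00] 1.0230521082765556 [ 0.95372278 -2.39571062  0.95608008] [-0.28045234 -0.03719117 -0.02783196] -0.014915965148247778 0.03361706045899317 [ 0.0004 -0.0006  0.0004]
```

>>> arm_command(
  rows=[
    [0, 0, 0, 0.06],
    [0, 0, 0, 0],
  ],
)

```text
time: 11.97
tool_pos: [0.5611, 0.091, 0.0484]
tcp_rot: [-3.095, 0.0, -1.088]
ft_force: [0.4, -0.7, 0.6]
grip_width: 0.0338
```

```bash
python3 p.py
```

```text
11.9667 [0.5610809  0.09102381 0.04839443] [-3.09487529e+00  2.08168181e-04 -1.08818035e+00] 1.0837647329643965 [ 0.37638136 -0.69270516  0.56691157] [-0.00449364  0.07865807  0.34570677] 1.075691543519497 0.03384622508092377 [ 0.0004 -0.0008  0.0004]
```

The stop is confirmed: 0.06 rad more gives 0.35 N m. I unload to find where the moment crosses zero.

>>> arm_command(
  rows=[
    [0, 0, 0, -0.03],
    [0, 0, 0, 0],
  ],
)

```text
time: 12.13
tool_pos: [0.5611, 0.0909, 0.0484]
tcp_rot: [-3.095, -0.002, -1.054]
ft_force: [0.0, -1.8, 0.5]
grip_width: 0.0335
```

```bash
python3 p.py
```

```text
12.1333 [0.56112226 0.09094812 0.04842815] [-3.09495977e+00 -1.51596035e-03 -1.05442715e+00] 1.0500651682758557 [ 0.00418599 -1.8409368   0.52821037] [-0.06697115  0.04777075  0.00650916] -0.2867066580802202 0.03353979241159633 [ 0.0004 -0.0008  0.0004]
```

>>> arm_command(
  rows=[
    [0, 0, 0, -0.03],
    [0, 0, 0, 0],
  ],
)

```text
time: 12.3
tool_pos: [0.5612, 0.0909, 0.0485]
tcp_rot: [-3.095, -0.003, -1.023]
ft_force: [-0.8, -1.4, 0.4]
grip_width: 0.0338
```

```bash
python3 p.py
```

```text
12.3 [0.5612024  0.09088579 0.04847553] [-3.09493615e+00 -3.00117751e-03 -1.02277568e+00] 1.018204034221192 [-0.8211856  -1.37842997  0.36355668] [-0.08512325  0.05583036  0.00803455] -0.35336033441126347 0.03383678326552026 [ 0.0003 -0.0007  0.0005]
```

Moment is zero at yaw ≈ -1.055, so the target yaw is about +0.515. I back off in pieces.

>>> arm_command(
  rows=[
    [0, 0, -0.0001, -0.12],
    [0, 0, -0.0001, -0.12],
    [0, 0, -0.0001, -0.12],
    [0, 0, -0.0001, -0.12],
    [0, 0, -0.0001, -0.12],
    [0, 0, -0.0001, -0.12],
  ],
)

```text
time: 12.8
tool_pos: [0.5624, 0.0897, 0.0491]
tcp_rot: [-3.109, -0.036, -0.28]
ft_force: [1.8, -1.1, -0.1]
grip_width: 0.0335
```

```bash
python3 p.py
```

```text
12.8 [0.56244819 0.08970252 0.04913992] [-3.10911187 -0.03565439 -0.28028486] 0.2735765741754891 [ 1.80193332 -1.08266031 -0.10357618] [-0.00914955  0.14658473 -0.07586188] 1.9159723073244095 0.03351733984042529 [-0.0008 -0.0011  0.0011]
```

Remaining 0.795. Moment is -0.08, within friction, so there is no slip.

>>> arm_command(
  rows=[
    [0, 0, -0.0001, -0.12],
    [0, -0.0003, -0.0001, -0.12],
    [0, -0.0003, -0.0001, -0.12],
    [0, -0.0003, -0.0001, -0.12],
    [0, -0.0003, -0.0001, -0.12],
    [0, -0.0003, -0.0001, -0.1],
    [0, 0, 0, 0],
  ],
)

```text
time: 13.38
tool_pos: [0.5647, 0.0895, 0.0499]
tcp_rot: [3.139, -0.051, 0.454]
ft_force: [0.8, 0.9, 0.5]
grip_width: 0.0333
```

```bash
python3 p.py
```

```text
13.3833 [0.56471288 0.08954461 0.04987211] [ 3.13942155 -0.05066838  0.45408429] -0.4588212694955781 [0.75845122 0.89169086 0.48160457] [-0.14519015  0.27648353  0.03511647] -1.3213049992918968 0.033302595087847144 [-0.0018 -0.0025  0.0019]
```

>>> arm_command(
  rows=[
    [0, 0, 0, -0.06],
    [0, 0, 0, 0],
    [0, 0, 0, 0],
  ],
)

```text
time: 13.63
tool_pos: [0.5648, 0.0896, 0.0499]
tcp_rot: [3.137, -0.05, 0.505]
ft_force: [1.7, -0.1, 1.0]
grip_width: 0.0338
```

```bash
python3 - <<'E'
import runpy;runpy.run_path('p.py')
from h import *
a=snap("scene","scene9.png")
t=snap("top","top9.png")
E
python3 p.py
```

```text
13.6333 [0.56482444 0.08961127 0.04994579] [ 3.13695508 -0.05044437  0.50545013] -0.5101225198172591 [ 1.66676667 -0.05836466  1.03871914] [-0.19774474  0.27328917  0.01436477] -0.1381225883960724 0.03382486584256039 [-0.0018 -0.0026  0.0019]
13.7333 [0.5648344  0.08966195 0.04993165] [ 3.13693632 -0.05049873  0.50662662] -0.5112984001707858 [1.15704676 0.14886881 0.79631906] [-0.25011364  0.20229707 -0.07499966] 0.0436872651334852 0.03357219717454246 [-0.0018 -0.0025  0.0019]
```

View pics/scene9.png

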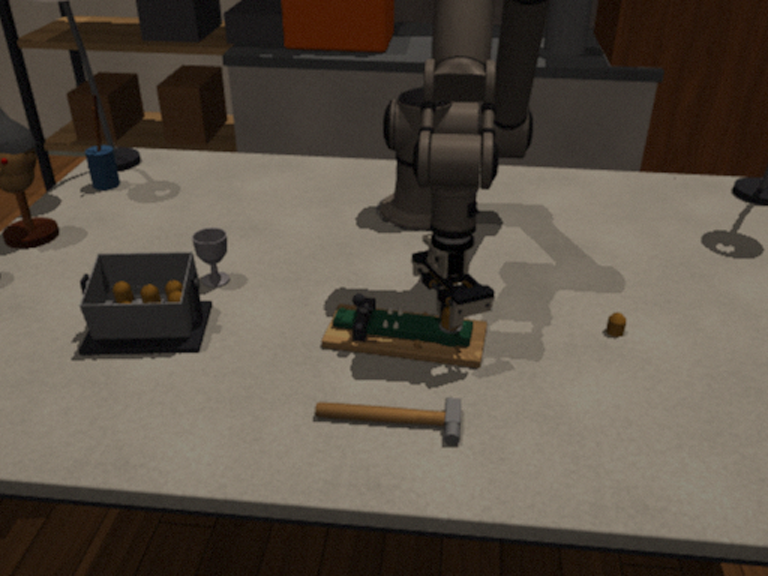

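The lever is still over at (361,303). Goblet, spare, hammer and bin sit where they started. The yaw is 0.507, which is 1.56 rad back from the stop. I hand in.

```bash
python3 -c "
from workcell import r
print(r.finish_job())"
```

```text
the job is handed in; nothing more can be done
None
```

The job is handed in at about 13.7 s of robot time; no verdict was reported.

- **Lever:** I pushed the cam lever over upright with the shut fingers and it dropped into the locked detent. The image showed the ball within 2 px of the predicted locked position in a 5x crop. It was still over in the last picture.
- **Bottoming:** I screwed the finial clockwise about 3.1–3.5 rad until the twist moment jumped from about 0.08 to 0.35 N m. I then regripped, centred, and turned 0.06 rad more to confirm the hard stop.
- **Back-off:** From the angle where the moment was zero, I backed off 1.56 rad by wrist angle (1.57 asked). The stop angle is uncertain by about ±0.03 rad, because the pads slip slightly at the stop.
- **Final state:** The finial was still gripped at 20 N and standing still at hand-in, with side forces under 2 N. The goblet, hammer, spare finial and bin look unmoved in the last picture.

Two checks were off:
- **Early grip:** The arm crept upward during the first grip, so I redid that grip lower.
- **Centring and tilt:** The tool ended about 3 mm off the measured finial axis and tilted about 0.05 rad, which I left as it was.

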